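# Set the paint pot's bayonet lid at its vent mark and hold it

### The arm

A 6-joint arm with a two-finger parallel gripper is mounted at the origin on a cart in front of the work surface, level with it; the furniture and walls round the work are solid. World frame = base frame: x ahead of the robot, y to its left, z up, the work surface at z = 0. Lengths are in m, angles in rad, forces in N, time in s.
With the tool pointing down it reaches from about 0.225 to 0.875 m from the base axis. Payload 3.4 kg.
Tool frame: the origin (TCP) lies at the very end of the fingers, on their centre line; the grasp point (between the pads) lies 19 mm behind it (manip.pinch_z is the distance from the TCP to the grasp point, in m); z points along the fingers, y is the line along which they close (so a half turn about z gives the same grasp; the last joint's range is limited). The gripper opens to 85 mm and grips with 20 to 120 N. Pads are 22 mm wide; open, the fingers measure 114 mm over their backs; the gripper's body (76 mm by 85 mm) begins 54 mm behind the grasp point. The pads swing forward as they close: fully open they stand 13 mm farther back than shut.
Start: joints at [-1.286, 0.276, 1.505, -0, 1.361, -0.121], TCP at [0.227, -0.528, 0.231] pointing down, gripper open.
Joint ranges: [-2.89, 2.89], [-0.75, 2.08], [0.22, 2.7], [-1.18, 4.32], [0.11, 2.71], [-2.7, 2.7]. Speed limits (rad/s): [2.57, 2.57, 3.14, 3.14, 3.14, 3.14].

### API

Orientations are given as a unit quaternion [w, x, y, z].
In Python, from rig import manip gives the robot as it stands. The module is installed in compiled form; this text tells all that it offers.
- The arm moves only by the shell command python3 -m jog 'ROWS' [FORCE]. ROWS is JSON, a list of rows, each an object of numbers: "dx", "dy", "dz": the shift along the tool's x, y, z each as a share of 25 cm, from -1 to 1; "ax", "ay", "az": the turn, a rotation vector about the tool's x, y, z each as a share of 90 degrees, from -1 to 1; "grip": the opening, from -1 (shut) to 1 (fully open), so that 0 is half open. A call has 1 to 5 rows; each row is the pose to reach, as a shift and turn from the pose commanded when the call began, along the tool's axes at that moment; what a row does not reach only later rows make up. A row lasts 1/12 s, in which the tool goes at most 41.7 mm and 7.16 degrees, less where a joint would pass 70% of its speed; a pose out of reach is approached as far as the arm can. A call with a number of a shift or a turn outside -1 to 1 is refused whole. A call with a gripper value outside its range is refused whole. The fingers move at their own pace and stop on an object; FORCE is the grip in N (left out, the last holds). Time passes only in rows, so rows that repeat a pose let the fingers close. It gives the time, the measured TCP pose, the force, the opening and the grip force at its end, in the units of the state.
- manip.get_state(): the state, without advancing time (a new reading comes with each control period).
- manip.get_image(name): name is "side" or "top"; returns a dict with "img" (480x640x3 uint8, red, green, blue), "mtx" (3x3 intrinsics, pixels), "world_to_cam" (4x4, takes a point from world to camera coordinates). Camera axes: x right, y down, z forward; pixel columns grow to the right and rows downward; lengths in m; the calibration is good to about 2 mm. A picture is of the moment at which its call begins. There is no depth.
- manip.sign_off(): hands the job in; it is judged then, once.
The state is a dict: "clock": time; "qpos": joint angles; "qd": joint speeds; "effort": joint torques, N m; "position": TCP position; "ee_rot": TCP orientation; "contact_force": force on the tool from outside, world axes, zero at the start; "moment": the same for the moment, N m; "width": finger opening in m; "gripper_force": force on a finger pad.
Only numpy, scipy, OpenCV 4.12 (cv2) and the standard library are available. Lean on these libraries where they do the work, as an engineer would, in place of code of your own. Each camera call takes 0.05 s, during which the arm holds its last target. There are 200 camera calls.

### The job

Take the red bayonet lid by its grip bar, lift it up and off the forked hook, and set it fully down on the blue paint pot with its lugs through the two slots. Then turn it clockwise, seen from above, only until its yellow pointers stand at the yellow vent marks half-way to the lock, short of the spring catch's click, and finish while still gripping the lid and holding it there. Do not drop the lid, and leave the loose tools lying round about alone.

Things in the scene. Friction and masses are not known exactly. Their poses are not given: they have to be found in the camera images.
- lid: Loose bayonet lid, about 0.25 kg. Red disc 88 mm across; origin on its axis in the plane of its underside, z up. A 14 mm stem carries a black grip bar from 38 to 66 mm above the origin. Two yellow pointers on the rim along +y and -y reach 50.5 mm from the axis. Unchanged by a half turn. At the start it hangs upright on the hook by the underside of its bar.
- lid_bar (a point): Centre of the lid's black grip bar, 52 mm above the lid's origin. The bar is 16 mm wide along the lid's x (pinch it across these), 60 mm long along y, 28 mm high; free stem of 29 mm or more below it.
- lid_lugs (a point): On the lid's axis, 11 mm below its origin, centre height of two steel lugs along the lid's +y and -y: 14 mm wide, 6 mm high, reaching 38 mm from the axis. They stand out of an aluminium plug 60 mm across that goes from the disc down to 22 mm below the origin, tapering to 48 mm across in its last 8 mm.
- pot: Blue paint pot, fixed to the table, 100 mm tall, foot 120 mm across; origin on its axis at the table top, z up. Black marks on the collar show the entry slots along +y and -y, yellow vent marks stand 45 degrees clockwise (from above) of them, red lock marks 85 degrees. From the slots the lid turns clockwise only (yaw decreasing); stops block the other way.
- pot_mouth (a point): Centre of the pot's mouth, at the top of the collar (112 mm across), 100 mm above the table, axes as the pot's. The mouth is 65 mm across; its lip, 6 mm thick, has slots 20 mm wide along y. Put the lid in with its y along the pot's y, either way round; its origin then comes to this point. Once turned, the lugs are under the lip with 2 mm of play up and down.
- catch (a joint): Spring catch on the pot's collar, met when the lid is turned about 63 degrees: round steel nose 10 mm wide in a black housing 11 mm higher than the collar, 66 mm from the axis, 70 degrees clockwise of the pot's -y. 0 = sprung out, as at the start; grows to 0.006 m as a pointer pushes it outward against 1.2 to 3 N.
- hook_stand: Steel hook stand, fixed to the table; foot plate 150 x 120 x 12 mm; origin on the table top below the hanging lid. A fork of two 8 mm prongs at y = +16 and -16 mm runs from a post at x = +80 mm to upturned tips at x = -34 mm and is open toward -x. The lid's bar lies across the prongs, roughly along the stand's y, within 12 mm of the origin in x.
- hook_seat (a point): Midway between the prongs, level with their tops, 150 mm above the table, over the stand's origin. The tips stand 10 mm higher and nothing of the stand is higher than they are. Lift the lid 12 to 20 mm, then draw it out along the stand's -x: its disc is too wide to pass up between the prongs.
- pliers: Loose pliers with red handles, 173 mm long, lying flat; to be left alone.
- tape_measure: Loose yellow tape measure, 65 x 89 x 34 mm; to be left alone.
- paint_brush: Loose paint brush with red handle, 255 mm long, lying flat; to be left alone.
- glue_tube: Loose black tube with red cap, 172 mm long, lying flat; to be left alone.
There are look-alikes about, which are no part of the job. What is shaped like the lid but orange is not meant.

How it is judged:
By the outcome, as a careful person would: the job done as asked, in the order asked, and still so for the second after the job is handed in, while the arm keeps its last pose, push and grip.
It also fails if it takes over 53 s, if anything falls off the work surface, if the arm or the gripper's body presses on something with over 40 N, if the wrist force passes 120 N, or if a joint passes its speed limit or range.

## Working session

There is one attempt and no reset: what is moved stays moved. The work goes in short steps, Python scripts to look and compute and a shell command to move; the robot and the scene stay as the last step left them, time stands still between calls to the robot, and variables do not carry over. Pictures are saved under pics/ and viewed, at most 10 in all, crops included, and the job is handed in when it is done.

```bash
mkdir -p pics
cat > h.py <<'E'
from rig import manip
import numpy as np, cv2
def shot(n,f=None):
    r=manip.get_image(n)
    if f: cv2.imwrite('pics/'+f,r['img'][:,:,::-1])
    return r
def ray(r,u,v):
    T=np.array(r['world_to_cam']);R=T[:3,:3];o=-R.T@T[:3,3]
    d=R.T@np.linalg.solve(np.array(r['mtx']),[u,v,1.]);return o,d/np.linalg.norm(d)
def plane(r,u,v,z):
    o,d=ray(r,u,v);return o+d*(z-o[2])/d[2]
def proj(r,p):
    T=np.array(r['world_to_cam']);c=T[:3,:3]@np.array(p)+T[:3,3];q=np.array(r['mtx'])@c;return q[:2]/q[2]
E
python3 - <<'E'
from h import *
s=manip.get_state();print(s)
for n in('top','side'):
    r=shot(n,n+'0.png');o,d=ray(r,320,240);print(n,o,d,r['mtx'][0])
E
```

```text
{'clock': 0.0, 'qpos': array([-1.28600289e+00,  2.76596427e-01,  1.50611142e+00, -1.36219751e-05,
        1.36068908e+00, -1.20986498e-01]), 'qd': array([ 6.95165435e-04, -7.48534786e-05,  2.98654969e-04,  3.16999720e-05,
        4.73960640e-04, -2.45615613e-04]), 'effort': array([-2.63070047e-03, -4.16778803e+01, -2.45801890e+01, -4.49305644e-04,
        1.10724251e-02,  7.79703470e-06]), 'position': array([ 0.22682506, -0.5278109 ,  0.23044754]), 'ee_rot': array([-8.98571549e-04,  9.79487652e-01,  2.01502175e-01, -8.04434574e-05]), 'contact_force': array([-0.00977368,  0.42569759,  1.484644  ]), 'moment': array([-0.00110927,  0.01712094, -0.0189344 ]), 'gripper_force': 0.0, 'width': 0.08512545050923251}
top [0.37423562 0.20975926 1.31776462] [ 0.13838363 -0.00265575 -0.99037514] [507.70093457   0.         319.69193686]
side [ 0.5338705  -0.77739344  0.99485917] [ 0.03285545  0.73712123 -0.67496134] [569.3222038    0.         313.65714907]
```

View pics/top0.png

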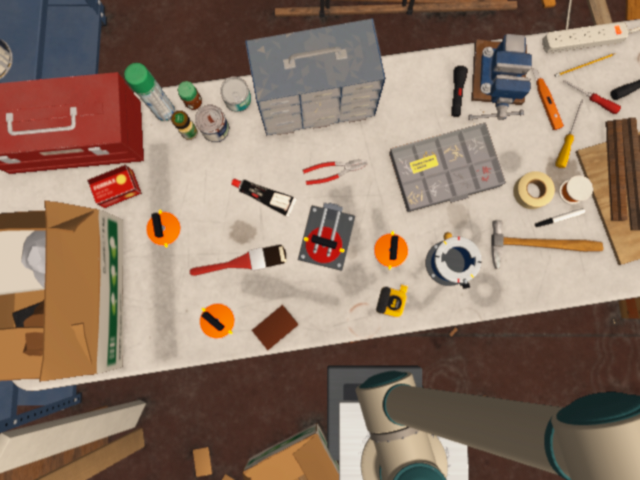

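View pics/side0.png

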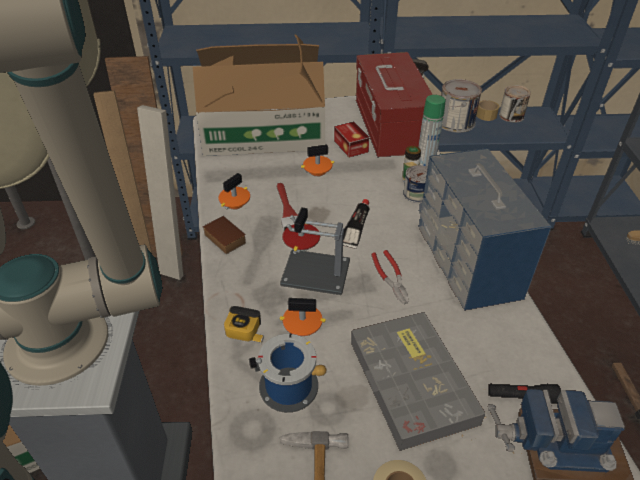

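Top view: the red lid hangs on the fork at (324,243). The orange look-alikes are at (163,227), (217,321) and (391,250), and other red things are the pliers (335,172), brush (225,265) and tube cap (236,183). By description I choose (324,243). The blue pot is at (455,260). I'll check with close crops.

Run:
```python
from h import *
a=cv2.imread('pics/top0.png');b=cv2.imread('pics/side0.png')
f=lambda i,x,y,w,h:cv2.resize(i[y:y+h,x:x+w],(400,300),interpolation=cv2.INTER_CUBIC)
cv2.imwrite('pics/c1.png',np.vstack([np.hstack([f(a,280,195,100,75),f(a,405,222,100,75)]),np.hstack([f(b,260,195,120,90),f(b,230,330,120,90)])]))
t=shot('top');s=shot('side')
def blobs(r,lo,hi,mn,box):
    hsv=cv2.cvtColor(r['img'],cv2.COLOR_RGB2HSV);m=cv2.inRange(hsv,lo,hi)
    x,y,w,h=box;k=np.zeros_like(m);k[y:y+h,x:x+w]=m[y:y+h,x:x+w]
    n,_,st,c=cv2.connectedComponentsWithStats(k);return [(c[i].round(1),st[i].tolist()) for i in range(1,n) if st[i,4]>=mn]
Y=((20,120,120),(35,255,255))
print('lidY top',blobs(t,*Y,3,(290,220,70,50)));print('lidY side',blobs(s,*Y,3,(270,210,70,60)))
print('potY top',blobs(t,*Y,3,(415,225,80,70)));print('potY side',blobs(s,*Y,3,(240,330,100,80)))
K=((0,0,0),(180,255,45))
print('K lid',blobs(t,*K,8,(290,220,70,40)),blobs(s,*K,8,(280,200,60,40)))
R=((0,150,80),(8,255,255))
print('R pot',blobs(t,*R,2,(415,225,80,70)),blobs(s,*R,2,(240,330,100,80)))
print('K pot',blobs(t,*K,3,(415,225,80,70)),blobs(s,*K,3,(240,330,100,80)))
for z in (0,.1,.15,.18):print(z,plane(t,324,243,z),plane(t,455,260,z))
```

```text
lidY top [(array([305.1, 238.5]), [303, 237, 5, 4, 15]), (array([342.1, 250.1]), [340, 248, 5, 5, 18])]
lidY side [(array([295. , 248.3]), [294, 246, 3, 5, 13])]
potY top [(array([444.5, 242. ]), [444, 241, 2, 3, 4]), (array([471.7, 275.3]), [471, 275, 2, 2, 3])]
potY side [(array([245.1, 334.5]), [240, 330, 13, 11, 113]), (array([257.2, 337.5]), [253, 334, 10, 8, 59]), (array([307.7, 342.2]), [306, 341, 4, 3, 6]), (array([265.2, 370.7]), [264, 370, 4, 3, 6])]
K lid [(array([323.4, 241.5]), [312, 236, 24, 12, 143])] [(array([300.6, 219.9]), [295, 208, 12, 25, 190])]
R pot [] [(array([260., 356.]), [259, 356, 3, 1, 3]), (array([313.5, 356. ]), [312, 356, 4, 1, 4])]
K pot [(array([465.3, 285.2]), [463, 284, 6, 3, 15])] [(array([252.9, 362.7]), [250, 358, 7, 10, 55]), (array([283., 379.]), [283, 378, 1, 3, 3])]
0 [0.55045697 0.19573552 0.        ] [ 0.5065116  -0.14601347  0.        ]
0.1 [0.53708422 0.19679972 0.1       ] [ 0.49647369 -0.11901527  0.1       ]
0.15 [0.53039785 0.19733183 0.15      ] [ 0.49145474 -0.10551617  0.15      ]
0.18 [0.52638602 0.19765109 0.18      ] [ 0.48844337 -0.09741671  0.18      ]
```

View pics/c1.png

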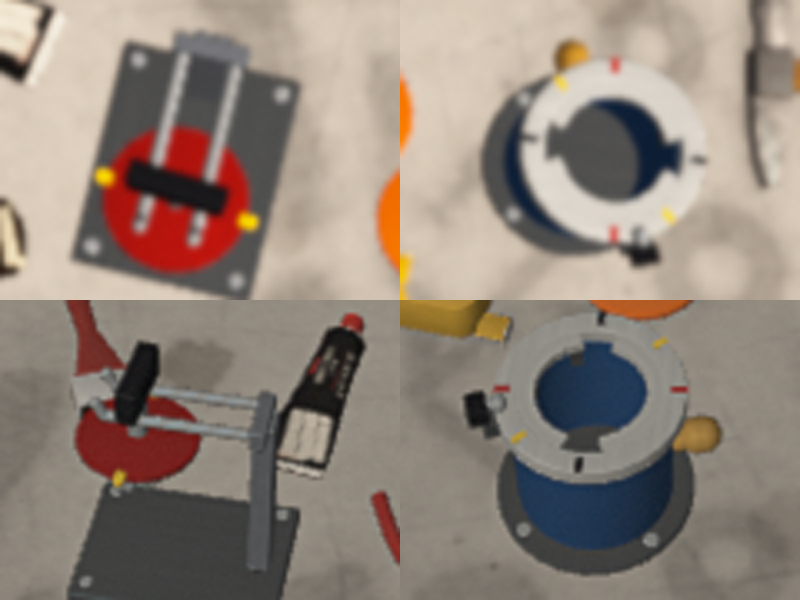

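Crop: top left is the red lid, its bar across the two prongs, pointers at (305,238) and (342,250), fork opening toward the robot. Top right is the pot, with black marks at about (437.5,256.5) and (480,262) and the catch by the lower red mark at (464,284).

Run:
```python
from h import *
t=shot('top');s=shot('side')
P=lambda u,v,z:plane(t,u,v,z)
g=lambda a,b:(round(float(np.degrees(np.arctan2(a[1]-b[1],a[0]-b[0]))),1),round(float(np.linalg.norm(a-b)),4))
a,b=P(305.1,238.5,.115),P(342.1,250.1,.115);print('lid ptr',(a+b)/2,g(a,b))
c=P(323.4,241.5,.178);print('bar top',c)
c=lambda x,y:(405+(x-400)/4-.4,222+y/4-.4)
for n,p,q in(('blk',(530,138),(699,160)),('yel',(561,83),(669,216)),('red',(615,65),(615,234))):
    p=P(*c(*p),.1);q=P(*c(*q),.1);print(n,(p+q)/2,g(p,q))
print('catch',P(464,284.5,.108))
d=lambda x,y:(280+x/4-.4,195+y/4-.4)
for l in(((185,55),(145,230)),((239,70),(196,240))):
    p=P(*d(*l[0]),.15);q=P(*d(*l[1]),.15);print('prong',p,q,g(q,p))
# side pot marks check
e=lambda x,y:(230+(x-400)*.3-.35,330+(y-300)*.3-.35)
for n,p,q in(('blk',(601,318),(578,465)),('yel',(660,342),(517,437)),('red',(502,388),(680,389))):
    p=plane(s,*e(*p),.1);q=plane(s,*e(*q),.1);print('s',n,(p+q)/2,g(p,q))
# side bar: center at blob
p=plane(s,300.6,219.9,.164);print('s bar',p)
R=cv2.Rodrigues(np.zeros(3))[0]
from scipy.spatial.transform import Rotation as Ro
x=manip.get_state();print(Ro.from_quat(np.roll(x['ee_rot'],-1)).as_matrix().round(3))
```

```text
lid ptr [0.53196267 0.19797724 0.115     ] (72.6, 0.0927)
bar top [0.53007938 0.19899231 0.178     ]
blk [ 0.49928043 -0.12685871  0.1       ] (82.6, 0.1023)
yel [ 0.49914992 -0.12704571  0.1       ] (37.8, 0.1017)
red [ 0.49926257 -0.12719206  0.1       ] (-2.0, 0.1024)
catch [ 0.43717164 -0.13629531  0.108     ]
prong [0.61229318 0.19306888 0.15      ] [0.50910119 0.21618025 0.15      ] (167.4, 0.1057)
prong [0.60343508 0.16147264 0.15      ] [0.50334738 0.18666628 0.15      ] (165.9, 0.1032)
s blk [ 0.50065551 -0.12567933  0.1       ] (82.8, 0.1019)
s yel [ 0.50076448 -0.12532666  0.1       ] (37.7, 0.1029)
s red [ 0.50126316 -0.1253828   0.1       ] (177.6, 0.1017)
s bar [0.53341886 0.19846284 0.164     ]
[[ 0.919  0.395 -0.   ]
 [ 0.395 -0.919  0.001]
 [ 0.    -0.001 -1.   ]]
```

Pot at about (0.500, -0.126) with slot axis at 82.7°. Lid axis at about (0.532, 0.198), lid y at 72.6°, and fork opening toward 166.7°. The two views agree to about 2 mm and the sizes match. I'll go above the lid now.

```bash
R='{"dx":0.567,"dy":-0.547,"dz":-0.03}'
python3 -m jog '[{"dx":0.567,"dy":-0.547,"dz":-0.03},{"dx":0.567,"dy":-0.547,"dz":-0.03},{"dx":0.567,"dy":-0.547,"dz":-0.03},{"dx":0.567,"dy":-0.547,"dz":-0.03},{"dx":0.567,"dy":-0.547,"dz":-0.03}]'
python3 -m jog '[{"dx":0.567,"dy":-0.547,"dz":-0.03},{"dx":0.567,"dy":-0.547,"dz":-0.03},{"dx":0.567,"dy":-0.547,"dz":-0.03},{"dx":0.567,"dy":-0.547,"dz":-0.03},{"dx":0.567,"dy":-0.547,"dz":-0.03}]'
```

```text
schema error: expected keys dx, dy, dz, ax, ay, az, grip
schema error: expected keys dx, dy, dz, ax, ay, az, grip
```

```bash
python3 -m jog '[{"dx":0.2,"dy":-0.19,"dz":-0.03,"ax":0,"ay":0,"az":0,"grip":1},{"dx":0.4,"dy":-0.38,"dz":-0.03,"ax":0,"ay":0,"az":0,"grip":1},{"dx":0.567,"dy":-0.547,"dz":-0.03,"ax":0,"ay":0,"az":0,"grip":1},{"dx":0.567,"dy":-0.547,"dz":-0.03,"ax":0,"ay":0,"az":0,"grip":1},{"dx":0.567,"dy":-0.547,"dz":-0.03,"ax":0,"ay":0,"az":0,"grip":1}]'
python3 -m jog '[{"dx":0.567,"dy":-0.547,"dz":-0.03,"ax":0,"ay":0,"az":0,"grip":1},{"dx":0.567,"dy":-0.547,"dz":-0.03,"ax":0,"ay":0,"az":0,"grip":1},{"dx":0.567,"dy":-0.547,"dz":-0.03,"ax":0,"ay":0,"az":0,"grip":1},{"dx":0.567,"dy":-0.547,"dz":-0.03,"ax":0,"ay":0,"az":0,"grip":1},{"dx":0.567,"dy":-0.547,"dz":-0.03,"ax":0,"ay":0,"az":0,"grip":1}]'
```

```text
clock: 0.72
position: [0.3036, -0.3435, 0.2388]
ee_rot: [-0.001, 0.979, 0.202, 0.0]
contact_force: [0.8, -0.8, 0.8]
width: 0.085
gripper_force: 0.0
clock: 1.13
position: [0.3799, -0.1621, 0.2467]
ee_rot: [-0.0, 0.979, 0.202, 0.001]
contact_force: [0.3, 0.4, 0.8]
width: 0.0856
gripper_force: 0.0
```

```bash
python3 -m jog '[{"dx":0.567,"dy":-0.547,"dz":-0.03,"ax":0,"ay":0,"az":0,"grip":1},{"dx":0.567,"dy":-0.547,"dz":-0.03,"ax":0,"ay":0,"az":0,"grip":1},{"dx":0.567,"dy":-0.547,"dz":-0.03,"ax":0,"ay":0,"az":0,"grip":1},{"dx":0.567,"dy":-0.547,"dz":-0.03,"ax":0,"ay":0,"az":0,"grip":1},{"dx":0.567,"dy":-0.547,"dz":-0.03,"ax":0,"ay":0,"az":0,"grip":1}]' >/dev/null
python3 -m jog '[{"dx":0.567,"dy":-0.547,"dz":-0.03,"ax":0,"ay":0,"az":0,"grip":1},{"dx":0.567,"dy":-0.547,"dz":-0.03,"ax":0,"ay":0,"az":0,"grip":1},{"dx":0.567,"dy":-0.547,"dz":-0.03,"ax":0,"ay":0,"az":0,"grip":1},{"dx":0.567,"dy":-0.547,"dz":-0.03,"ax":0,"ay":0,"az":0,"grip":1},{"dx":0.567,"dy":-0.547,"dz":-0.03,"ax":0,"ay":0,"az":0,"grip":1}]' >/dev/null
python3 -m jog '[{"dx":0,"dy":0,"dz":0,"ax":0,"ay":0,"az":-0.274,"grip":1},{"dx":0,"dy":0,"dz":0,"ax":0,"ay":0,"az":-0.274,"grip":1},{"dx":0,"dy":0,"dz":0,"ax":0,"ay":0,"az":-0.274,"grip":1},{"dx":0,"dy":0,"dz":0,"ax":0,"ay":0,"az":-0.274,"grip":1}]' >/dev/null
python3 -m jog '[{"dx":0,"dy":0,"dz":0,"ax":0,"ay":0,"az":-0.274,"grip":1},{"dx":0,"dy":0,"dz":0,"ax":0,"ay":0,"az":-0.274,"grip":1},{"dx":0,"dy":0,"dz":0,"ax":0,"ay":0,"az":-0.274,"grip":1},{"dx":0,"dy":0,"dz":0,"ax":0,"ay":0,"az":-0.274,"grip":1},{"dx":0,"dy":0,"dz":0,"ax":0,"ay":0,"az":-0.274,"grip":1}]'
python3 - <<'E'
from h import *
from scipy.spatial.transform import Rotation as Ro
x=manip.get_state();M=Ro.from_quat(np.roll(x['ee_rot'],-1)).as_matrix();print(M.round(3),x['qpos'].round(3))
d=np.array([.532,.198,.160])-x['position'];print('shares',(M.T@d/.25).round(3), 'ytool deg',np.degrees(np.arctan2(M[1,1],M[0,1])))
s=shot('side')
cv2.imwrite('pics/s1.png',cv2.resize(s['img'][140:290,220:420,::-1],(800,600),interpolation=cv2.INTER_CUBIC))
E
```

```text
clock: 2.72
position: [0.5319, 0.198, 0.2612]
ee_rot: [0.0, 0.806, 0.592, -0.0]
contact_force: [-0.4, 0.9, -0.1]
width: 0.0854
gripper_force: 0.0
[[ 0.299  0.954 -0.   ]
 [ 0.954 -0.299 -0.   ]
 [-0.    -0.    -1.   ]] [ 0.234  0.25   1.468 -0.     1.424  0.537]
shares [0.    0.    0.405] ytool deg -17.383259319504184
```

View pics/s1.png

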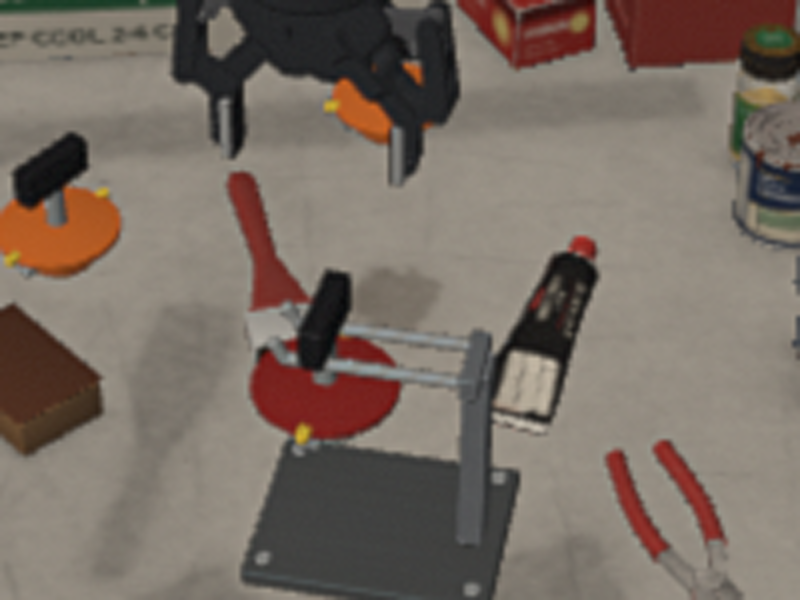

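The open fingers straddle the bar (bar at crop (325,318), fingers at (228,140) and (400,170)) and are aligned across it. I'll descend and grip.

```bash
python3 -m jog '[{"dx":0,"dy":0,"dz":0.15,"ax":0,"ay":0,"az":0,"grip":1},{"dx":0,"dy":0,"dz":0.28,"ax":0,"ay":0,"az":0,"grip":1},{"dx":0,"dy":0,"dz":0.37,"ax":0,"ay":0,"az":0,"grip":1},{"dx":0,"dy":0,"dz":0.405,"ax":0,"ay":0,"az":0,"grip":1},{"dx":0,"dy":0,"dz":0.405,"ax":0,"ay":0,"az":0,"grip":1}]'
python3 -m jog '[{"dx":0,"dy":0,"dz":0,"ax":0,"ay":0,"az":0,"grip":-0.3},{"dx":0,"dy":0,"dz":0,"ax":0,"ay":0,"az":0,"grip":-0.3},{"dx":0,"dy":0,"dz":0,"ax":0,"ay":0,"az":0,"grip":-0.3},{"dx":0,"dy":0,"dz":0,"ax":0,"ay":0,"az":0,"grip":-0.3},{"dx":0,"dy":0,"dz":0,"ax":0,"ay":0,"az":0,"grip":-0.3}]' 80
python3 -m jog '[{"dx":0,"dy":0,"dz":0,"ax":0,"ay":0,"az":0,"grip":-0.6},{"dx":0,"dy":0,"dz":0,"ax":0,"ay":0,"az":0,"grip":-0.7},{"dx":0,"dy":0,"dz":0,"ax":0,"ay":0,"az":0,"grip":-0.8},{"dx":0,"dy":0,"dz":0,"ax":0,"ay":0,"az":0,"grip":-1},{"dx":0,"dy":0,"dz":0,"ax":0,"ay":0,"az":0,"grip":-1}]' 80
python3 -m jog '[{"dx":0,"dy":0,"dz":0,"ax":0,"ay":0,"az":0,"grip":-1},{"dx":0,"dy":0,"dz":0,"ax":0,"ay":0,"az":0,"grip":-1},{"dx":0,"dy":0,"dz":0,"ax":0,"ay":0,"az":0,"grip":-1}]' 80
```

```text
clock: 3.18
position: [0.5305, 0.1977, 0.1577]
ee_rot: [-0.001, 0.806, 0.591, -0.002]
contact_force: [0.1, -0.6, -0.2]
width: 0.0854
gripper_force: 0.0
clock: 3.6
position: [0.5326, 0.1982, 0.1611]
ee_rot: [0.0, 0.806, 0.592, 0.001]
contact_force: [-0.3, -0.2, 0.9]
width: 0.03
gripper_force: 0.0
clock: 4.02
position: [0.5326, 0.1981, 0.1609]
ee_rot: [0.001, 0.806, 0.592, 0.001]
contact_force: [-0.4, -0.4, 6.0]
width: 0.0141
gripper_force: 79.5
clock: 4.27
position: [0.5326, 0.1981, 0.1609]
ee_rot: [0.0, 0.806, 0.592, 0.001]
contact_force: [-0.3, -0.7, 6.2]
width: 0.0139
gripper_force: 79.5
```

```bash
python3 -m jog '[{"dx":0,"dy":0,"dz":-0.02,"ax":0,"ay":0,"az":0,"grip":-1},{"dx":0,"dy":0,"dz":-0.045,"ax":0,"ay":0,"az":0,"grip":-1},{"dx":0,"dy":0,"dz":-0.064,"ax":0,"ay":0,"az":0,"grip":-1},{"dx":0,"dy":0,"dz":-0.064,"ax":0,"ay":0,"az":0,"grip":-1},{"dx":0,"dy":0,"dz":-0.064,"ax":0,"ay":0,"az":0,"grip":-1}]'
python3 - <<'E'
from h import *
s=shot('side');t=shot('top')
f=lambda i,x,y,w,h:cv2.resize(i[y:y+h,x:x+w,::-1],(400,300),interpolation=cv2.INTER_CUBIC)
cv2.imwrite('pics/s2.png',np.hstack([f(s['img'],255,175,120,90),f(t['img'],280,195,100,75)]))
a=np.radians(166.7);print(np.array([[.299,.954],[.954,-.299]])@[np.cos(a),np.sin(a)])
E
```

```text
clock: 4.68
position: [0.532, 0.1981, 0.176]
ee_rot: [-0.0, 0.806, 0.592, -0.0]
contact_force: [0.2, -0.4, -4.2]
width: 0.014
gripper_force: 78.6
[-0.07151303 -0.99719752]
```

View pics/s2.png

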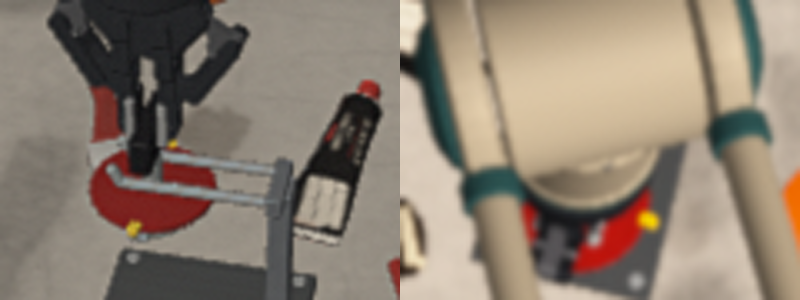

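Lid hangs in the grip, level, with its bar clear above the prongs. I'll draw it out along the fork's −x, then up.

```bash
python3 -m jog '[{"dx":-0.003,"dy":-0.04,"dz":0,"ax":0,"ay":0,"az":0,"grip":-1},{"dx":-0.008,"dy":-0.11,"dz":0,"ax":0,"ay":0,"az":0,"grip":-1},{"dx":-0.013,"dy":-0.18,"dz":0,"ax":0,"ay":0,"az":0,"grip":-1},{"dx":-0.018,"dy":-0.25,"dz":0,"ax":0,"ay":0,"az":0,"grip":-1},{"dx":-0.022,"dy":-0.3,"dz":0,"ax":0,"ay":0,"az":0,"grip":-1}]'
python3 -m jog '[{"dx":-0.004,"dy":-0.05,"dz":0,"ax":0,"ay":0,"az":0,"grip":-1},{"dx":-0.007,"dy":-0.09,"dz":0,"ax":0,"ay":0,"az":0,"grip":-1},{"dx":-0.007,"dy":-0.1,"dz":0,"ax":0,"ay":0,"az":0,"grip":-1},{"dx":-0.007,"dy":-0.1,"dz":0,"ax":0,"ay":0,"az":0,"grip":-1}]'
python3 -m jog '[{"dx":0,"dy":0,"dz":-0.05,"ax":0,"ay":0,"az":0.02,"grip":-1},{"dx":0,"dy":0,"dz":-0.13,"ax":0,"ay":0,"az":-0.05,"grip":-1},{"dx":0,"dy":0,"dz":-0.21,"ax":0,"ay":0,"az":-0.11,"grip":-1},{"dx":0,"dy":0,"dz":-0.28,"ax":0,"ay":0,"az":-0.112,"grip":-1},{"dx":0,"dy":0,"dz":-0.28,"ax":0,"ay":0,"az":-0.112,"grip":-1}]'
python3 - <<'E'
from h import *
from scipy.spatial.transform import Rotation as Ro
x=manip.get_state();M=Ro.from_quat(np.roll(x['ee_rot'],-1)).as_matrix()
d=np.array([.500,-.126,.225])-x['position'];print('shares',(M.T@d/.25).round(3), 'xtool deg',np.degrees(np.arctan2(M[1,0],M[0,0])))
E
```

```text
clock: 5.2
position: [0.4559, 0.2154, 0.1756]
ee_rot: [-0.001, 0.806, 0.592, -0.001]
contact_force: [-1.0, 0.2, -3.7]
width: 0.0141
gripper_force: 78.5
clock: 5.53
position: [0.4339, 0.2213, 0.1762]
ee_rot: [0.0, 0.806, 0.592, 0.0]
contact_force: [0.6, -0.2, -3.1]
width: 0.0143
gripper_force: 78.5
clock: 5.95
position: [0.4379, 0.2218, 0.2497]
ee_rot: [0.002, 0.751, 0.66, 0.004]
contact_force: [0.2, 0.5, -3.0]
width: 0.014
gripper_force: 78.7
shares [-1.348  0.424  0.097] xtool deg 82.62118235310797
```

```bash
python3 -m jog '[{"dx":-0.1,"dy":0.03,"dz":0,"ax":0,"ay":0,"az":0,"grip":-1},{"dx":-0.24,"dy":0.075,"dz":0,"ax":0,"ay":0,"az":0,"grip":-1},{"dx":-0.38,"dy":0.12,"dz":0,"ax":0,"ay":0,"az":0,"grip":-1},{"dx":-0.53,"dy":0.167,"dz":0,"ax":0,"ay":0,"az":0,"grip":-1},{"dx":-0.674,"dy":0.212,"dz":0,"ax":0,"ay":0,"az":0,"grip":-1}]'
python3 -m jog '[{"dx":-0.14,"dy":0.045,"dz":0,"ax":0,"ay":0,"az":0,"grip":-1},{"dx":-0.28,"dy":0.09,"dz":0,"ax":0,"ay":0,"az":0,"grip":-1},{"dx":-0.42,"dy":0.132,"dz":0,"ax":0,"ay":0,"az":0,"grip":-1},{"dx":-0.55,"dy":0.172,"dz":0.03,"ax":0,"ay":0,"az":0,"grip":-1},{"dx":-0.62,"dy":0.195,"dz":0.06,"ax":0,"ay":0,"az":0,"grip":-1}]'
python3 -m jog '[{"dx":-0.04,"dy":0.013,"dz":0.03,"ax":0,"ay":0,"az":0,"grip":-1},{"dx":-0.054,"dy":0.017,"dz":0.04,"ax":0,"ay":0,"az":0,"grip":-1},{"dx":-0.054,"dy":0.017,"dz":0.04,"ax":0,"ay":0,"az":0,"grip":-1},{"dx":-0.054,"dy":0.017,"dz":0.04,"ax":0,"ay":0,"az":0,"grip":-1}]'
python3 - <<'E'
from h import *
from scipy.spatial.transform import Rotation as Ro
x=manip.get_state();M=Ro.from_quat(np.roll(x['ee_rot'],-1)).as_matrix()
print(x['position'],'xtool deg',np.degrees(np.arctan2(M[1,0],M[0,0])),M[:,2].round(4))
s=shot('side');t=shot('top')
f=lambda i,x,y,w,h:cv2.resize(i[y:y+h,x:x+w,::-1],(400,600),interpolation=cv2.INTER_CUBIC)
print(proj(s,(.5,-.126,.18)),proj(t,(.5,-.126,.18)))
cv2.imwrite('pics/s3.png',np.hstack([f(s['img'],230,270,120,180),f(t['img'],410,180,100,150)]))
for r in(s,t):
    h=cv2.cvtColor(r['img'],cv2.COLOR_RGB2HSV)
    for nm,lo,hi in(('Y',(20,120,110),(35,255,255)),('R',(0,150,70),(6,255,255))):
        n,_,st,c=cv2.connectedComponentsWithStats(cv2.inRange(h,lo,hi))
        print(nm,[(c[i].round(1),st[i].tolist()) for i in range(1,n) if st[i,4]>2 and abs(c[i]-proj(r,(.5,-.126,.15))).max()<70])
E
```

```text
clock: 6.37
position: [0.4657, 0.0452, 0.245]
ee_rot: [0.0, 0.751, 0.66, -0.0]
contact_force: [-0.5, 0.3, -3.0]
width: 0.0138
gripper_force: 78.6
clock: 6.78
position: [0.4951, -0.1176, 0.2301]
ee_rot: [0.002, 0.752, 0.659, -0.001]
contact_force: [0.7, 0.4, -4.6]
width: 0.0144
gripper_force: 78.6
clock: 7.12
position: [0.4961, -0.1255, 0.2205]
ee_rot: [-0.001, 0.751, 0.66, 0.0]
contact_force: [0.0, -0.1, -3.5]
width: 0.0144
gripper_force: 78.6
[ 0.49609103 -0.12552276  0.22052303] xtool deg 82.66639790253959 [-0.0012  0.0015 -1.    ]
[284.70385116 329.94707417] [467.49301316 254.9261412 ]
Y [(array([239.3, 328.4]), [225, 312, 33, 29, 481]), (array([239.5, 319.9]), [236, 318, 9, 4, 19]), (array([322.9, 319.6]), [321, 318, 5, 4, 15]), (array([256.1, 337.8]), [252, 334, 9, 8, 47]), (array([307.7, 342.2]), [306, 341, 4, 3, 6]), (array([279.2, 350.6]), [277, 348, 5, 7, 25]), (array([265.2, 370.7]), [264, 370, 4, 3, 6])]
R [(array([283.3, 333.4]), [260, 314, 47, 37, 1146]), (array([260., 356.]), [259, 356, 3, 1, 3]), (array([313.5, 356. ]), [312, 356, 4, 1, 4])]
Y [(array([444.5, 242. ]), [444, 241, 2, 3, 4]), (array([446.4, 254.8]), [444, 253, 5, 5, 17]), (array([397.9, 301. ]), [384, 285, 24, 32, 319])]
R [(array([461.2, 257.8]), [447, 239, 29, 38, 659])]
```

View pics/s3.png

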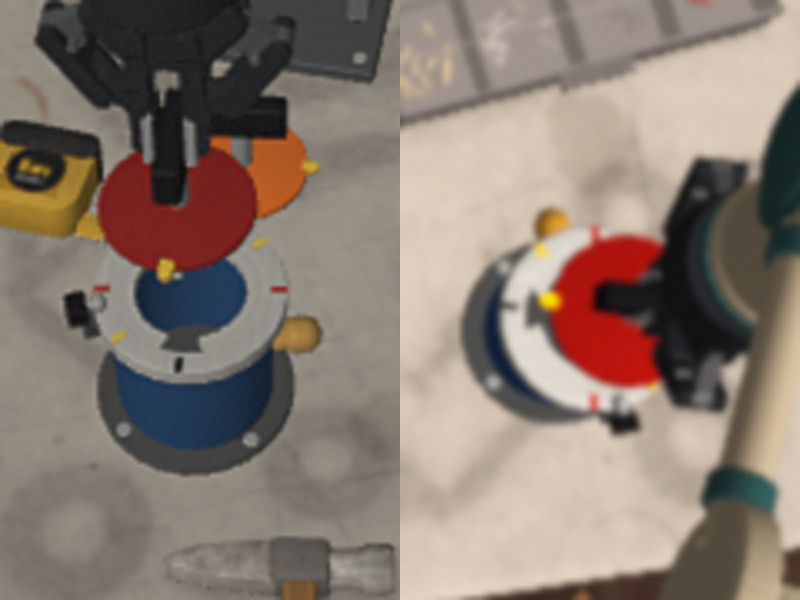

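The lid hangs level over the pot: side pointer at (279,351), top pointer at (446,255). I'll compute lid versus pot from these.

```bash
cat > m.py <<'E'
from h import *
from scipy.spatial.transform import Rotation as Ro
x=manip.get_state();M=Ro.from_quat(np.roll(x['ee_rot'],-1)).as_matrix();print(x['position'])
s=shot('side');t=shot('top')
for z in(.172,.175,.178):
    p=plane(t,446.4,254.8,z);q=plane(s,279.2,350.6,z);d=p-q
    print(z,p,q,'mid',(p+q)/2,np.degrees(np.arctan2(d[1],d[0])),np.linalg.norm(d))
# triangulate disc: ellipse left edge etc. red blob extents in side
h=cv2.cvtColor(s['img'],cv2.COLOR_RGB2HSV);m=cv2.inRange(h,(0,150,70),(6,255,255));m[:,:245]=0;m[:,330:]=0;m[:300]=0;m[353:]=0
ys,xs=np.nonzero(m);row=int(ys[np.argmax(xs)]);print('side red x ext',xs.min(),xs.max(),ys.max())
print('disc centre col -> side x at centre', [(proj(s,(a,-.126,.175))).round(1).tolist() for a in(.494,.497,.5,.503)])
E
python3 m.py
```

```text
[ 0.49644116 -0.125328    0.22133736]
0.172 [ 0.50106395 -0.08043591  0.172     ] [ 0.49019376 -0.16538456  0.172     ] mid [ 0.49562885 -0.12291024  0.172     ] 82.70795662375701 0.085641308835903
0.175 [ 0.50073187 -0.07967609  0.175     ] [ 0.490353   -0.16761584  0.175     ] mid [ 0.49554243 -0.12364596  0.175     ] 83.26894929974175 0.08855010628324866
0.178 [ 0.50039979 -0.07891626  0.178     ] [ 0.49051224 -0.16984712  0.178     ] mid [ 0.49545601 -0.12438169  0.178     ] 83.79421119624868 0.09146685237681713
side red x ext 260 306 350
disc centre col -> side x at centre [[281.5, 331.8], [283.2, 331.7], [284.8, 331.7], [286.5, 331.6]]
```

```bash
python3 -m jog '[{"dx":-0.003,"dy":0.016,"dz":0.04,"ax":0,"ay":0,"az":0,"grip":-1},{"dx":-0.003,"dy":0.016,"dz":0.1,"ax":0,"ay":0,"az":0,"grip":-1},{"dx":-0.003,"dy":0.016,"dz":0.15,"ax":0,"ay":0,"az":0,"grip":-1},{"dx":-0.003,"dy":0.016,"dz":0.165,"ax":0,"ay":0,"az":0,"grip":-1},{"dx":-0.003,"dy":0.016,"dz":0.165,"ax":0,"ay":0,"az":0,"grip":-1}]'
python3 -m jog '[{"dx":0,"dy":0,"dz":0.02,"ax":0,"ay":0,"az":0,"grip":-1},{"dx":0,"dy":0,"dz":0.04,"ax":0,"ay":0,"az":0,"grip":-1},{"dx":0,"dy":0,"dz":0.04,"ax":0,"ay":0,"az":0,"grip":-1},{"dx":0,"dy":0,"dz":0.04,"ax":0,"ay":0,"az":0,"grip":-1}]'
python3 - <<'E'
from h import *
s=shot('side');t=shot('top')
f=lambda i,x,y,w,h:cv2.resize(i[y:y+h,x:x+w,::-1],(400,400),interpolation=cv2.INTER_CUBIC)
cv2.imwrite('pics/s4.png',np.hstack([f(s['img'],235,310,100,100),f(t['img'],410,210,100,100)]))
print(manip.get_state()['position'])
E
```

```text
clock: 7.73
position: [0.4995, -0.1272, 0.1784]
ee_rot: [-0.001, 0.751, 0.661, -0.001]
contact_force: [-0.7, 0.7, -2.9]
width: 0.0141
gripper_force: 78.6
clock: 8.07
position: [0.5003, -0.128, 0.1698]
ee_rot: [0.0, 0.751, 0.66, -0.0]
contact_force: [0.3, 0.5, -4.1]
width: 0.0141
gripper_force: 78.6
[ 0.50058623 -0.1281097   0.17014592]
```

View pics/s4.png

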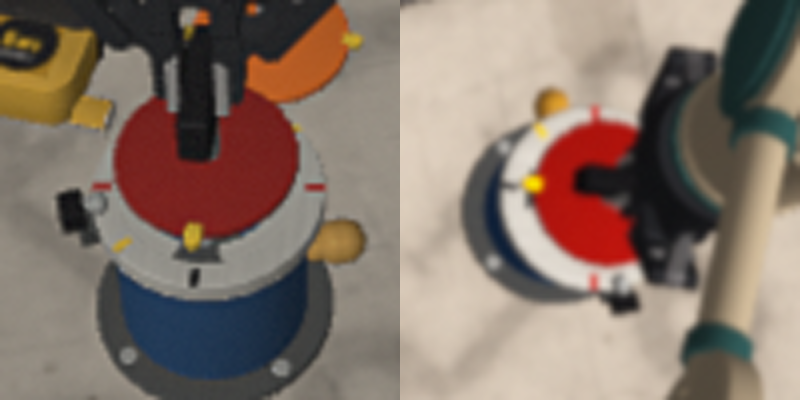

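The lid is centred over the mouth with pointers in line with the black marks (side (283,369), slot just below). I'll lower it with a small +y correction, watching the force.

```bash
python3 -m jog '[{"dx":0.006,"dy":0,"dz":0,"ax":0,"ay":0,"az":0,"grip":-1},{"dx":0.006,"dy":0,"dz":0.012,"ax":0,"ay":0,"az":0,"grip":-1},{"dx":0.006,"dy":0,"dz":0.024,"ax":0,"ay":0,"az":0,"grip":-1},{"dx":0.006,"dy":0,"dz":0.036,"ax":0,"ay":0,"az":0,"grip":-1},{"dx":0.006,"dy":0,"dz":0.036,"ax":0,"ay":0,"az":0,"grip":-1}]'
python3 -m jog '[{"dx":0,"dy":0,"dz":0.01,"ax":0,"ay":0,"az":0,"grip":-1},{"dx":0,"dy":0,"dz":0.02,"ax":0,"ay":0,"az":0,"grip":-1},{"dx":0,"dy":0,"dz":0.02,"ax":0,"ay":0,"az":0,"grip":-1},{"dx":0,"dy":0,"dz":0.02,"ax":0,"ay":0,"az":0,"grip":-1}]'
```

```text
clock: 8.58
position: [0.5, -0.1263, 0.16]
ee_rot: [-0.001, 0.751, 0.66, -0.0]
contact_force: [0.2, 0.3, -3.4]
width: 0.0136
gripper_force: 78.6
clock: 8.92
position: [0.5004, -0.1264, 0.1556]
ee_rot: [-0.0, 0.751, 0.66, -0.0]
contact_force: [-0.3, 0.1, -3.3]
width: 0.0142
gripper_force: 78.7
```

```bash
python3 -m jog '[{"dx":0,"dy":0,"dz":0.008,"ax":0,"ay":0,"az":0,"grip":-1},{"dx":0,"dy":0,"dz":0.016,"ax":0,"ay":0,"az":0,"grip":-1},{"dx":0,"dy":0,"dz":0.02,"ax":0,"ay":0,"az":0,"grip":-1},{"dx":0,"dy":0,"dz":0.02,"ax":0,"ay":0,"az":0,"grip":-1}]'
python3 -m jog '[{"dx":0,"dy":0,"dz":0.006,"ax":0,"ay":0,"az":0,"grip":-1},{"dx":0,"dy":0,"dz":0.006,"ax":0,"ay":0,"az":0,"grip":-1},{"dx":0,"dy":0,"dz":0.006,"ax":0,"ay":0,"az":0,"grip":-1}]'
```

```text
clock: 9.25
position: [0.5003, -0.1264, 0.1505]
ee_rot: [-0.0, 0.751, 0.66, -0.0]
contact_force: [-0.1, 0.4, -3.6]
width: 0.0139
gripper_force: 78.7
clock: 9.5
position: [0.5006, -0.1265, 0.1494]
ee_rot: [0.0, 0.751, 0.66, 0.0]
contact_force: [-0.4, -0.4, -3.7]
width: 0.014
gripper_force: 78.7
```

```bash
for i in 1; do python3 -m jog '[{"dx":0,"dy":0,"dz":0.004,"ax":0,"ay":0,"az":0,"grip":-1},{"dx":0,"dy":0,"dz":0.004,"ax":0,"ay":0,"az":0,"grip":-1},{"dx":0,"dy":0,"dz":0.004,"ax":0,"ay":0,"az":0,"grip":-1}]'; done
python3 -m jog '[{"dx":0,"dy":0,"dz":0.004,"ax":0,"ay":0,"az":0,"grip":-1},{"dx":0,"dy":0,"dz":0.004,"ax":0,"ay":0,"az":0,"grip":-1},{"dx":0,"dy":0,"dz":0.004,"ax":0,"ay":0,"az":0,"grip":-1}]'
python3 -m jog '[{"dx":0,"dy":0,"dz":0.004,"ax":0,"ay":0,"az":0,"grip":-1},{"dx":0,"dy":0,"dz":0.004,"ax":0,"ay":0,"az":0,"grip":-1},{"dx":0,"dy":0,"dz":0.004,"ax":0,"ay":0,"az":0,"grip":-1}]'
```

```text
clock: 9.75
position: [0.5008, -0.1266, 0.149]
ee_rot: [0.001, 0.751, 0.66, 0.0]
contact_force: [-0.5, -1.3, 2.4]
width: 0.0139
gripper_force: 79.4
clock: 10.0
position: [0.5009, -0.1267, 0.1488]
ee_rot: [0.001, 0.751, 0.66, 0.0]
contact_force: [-2.3, 0.4, 7.4]
width: 0.0141
gripper_force: 80.3
clock: 10.25
position: [0.501, -0.1267, 0.1488]
ee_rot: [0.001, 0.751, 0.66, 0.0]
contact_force: [-3.4, 0.2, 13.7]
width: 0.0141
gripper_force: 81.0
```

Contact at TCP z 0.149, which matches the seated height (lid origin 0.100), so the lugs are through. I'll ease the push and turn clockwise (az+).

```bash
python3 -m jog '[{"dx":0,"dy":0,"dz":-0.006,"ax":0,"ay":0,"az":0,"grip":-1},{"dx":0,"dy":0,"dz":-0.006,"ax":0,"ay":0,"az":0.04,"grip":-1},{"dx":0,"dy":0,"dz":-0.006,"ax":0,"ay":0,"az":0.08,"grip":-1},{"dx":0,"dy":0,"dz":-0.006,"ax":0,"ay":0,"az":0.12,"grip":-1},{"dx":0,"dy":0,"dz":-0.006,"ax":0,"ay":0,"az":0.12,"grip":-1}]'
python3 -m jog '[{"dx":0,"dy":0,"dz":0,"ax":0,"ay":0,"az":0.04,"grip":-1},{"dx":0,"dy":0,"dz":0,"ax":0,"ay":0,"az":0.08,"grip":-1},{"dx":0,"dy":0,"dz":0,"ax":0,"ay":0,"az":0.12,"grip":-1},{"dx":0,"dy":0,"dz":0,"ax":0,"ay":0,"az":0.16,"grip":-1},{"dx":0,"dy":0,"dz":0,"ax":0,"ay":0,"az":0.16,"grip":-1}]'
python3 -c "
from rig import manip;print(manip.get_state()['moment'])"
```

```text
clock: 10.67
position: [0.5006, -0.127, 0.1489]
ee_rot: [0.001, 0.81, 0.586, -0.0]
contact_force: [-2.3, -0.7, 6.5]
width: 0.0143
gripper_force: 80.0
clock: 11.08
position: [0.5004, -0.1265, 0.1489]
ee_rot: [0.0, 0.877, 0.48, 0.0]
contact_force: [-2.4, -0.4, 6.7]
width: 0.0136
gripper_force: 80.1
[ 0.25081744  0.58222729 -0.07997283]
```

```bash
python3 -m jog '[{"dx":0,"dy":0,"dz":0,"ax":0,"ay":0,"az":0.05,"grip":-1},{"dx":0,"dy":0,"dz":0,"ax":0,"ay":0,"az":0.1,"grip":-1},{"dx":0,"dy":0,"dz":0,"ax":0,"ay":0,"az":0.15,"grip":-1},{"dx":0,"dy":0,"dz":0,"ax":0,"ay":0,"az":0.19,"grip":-1},{"dx":0,"dy":0,"dz":0,"ax":0,"ay":0,"az":0.215,"grip":-1}]'
python3 -m jog '[{"dx":0,"dy":0,"dz":0,"ax":0,"ay":0,"az":0,"grip":-1},{"dx":0,"dy":0,"dz":0,"ax":0,"ay":0,"az":0,"grip":-1},{"dx":0,"dy":0,"dz":0,"ax":0,"ay":0,"az":0,"grip":-1}]'
python3 - <<'E'
from h import *
s=shot('side');t=shot('top')
f=lambda i,x,y,w,h:cv2.resize(i[y:y+h,x:x+w,::-1],(400,400),interpolation=cv2.INTER_CUBIC)
cv2.imwrite('pics/s5.png',np.hstack([f(s['img'],235,310,100,100),f(t['img'],410,210,100,100)]))
for n,r in(('s',s),('t',t)):
    h=cv2.cvtColor(r['img'],cv2.COLOR_RGB2HSV);k,_,st,c=cv2.connectedComponentsWithStats(cv2.inRange(h,(20,120,110),(35,255,255)))
    for i in range(1,k):
        p=plane(r,*c[i],.103)-[.5,-.1262,.103]
        if st[i,4]>2 and np.hypot(*p[:2])<.06: print(n,c[i].round(1),st[i].tolist(),np.hypot(*p[:2]),np.degrees(np.arctan2(p[1],p[0])))
x=manip.get_state();w=x['ee_rot'];print(2*np.degrees(np.arctan2(w[2],w[1])),x['contact_force'],x['moment'])
E
```

```text
clock: 11.5
position: [0.5002, -0.1262, 0.1489]
ee_rot: [-0.0, 0.946, 0.325, -0.0]
contact_force: [-2.8, 0.6, 8.5]
width: 0.0141
gripper_force: 80.1
clock: 11.75
position: [0.5002, -0.1262, 0.1489]
ee_rot: [-0.0, 0.945, 0.326, 0.0]
contact_force: [-2.7, 0.9, 8.1]
width: 0.0143
gripper_force: 80.1
s [306.1 341.8] [303, 340, 7, 4, 18] 0.04951795073398926 39.1771281363288
s [267.1 368.3] [264, 365, 7, 8, 25] 0.044896951470729286 -142.31374535726766
t [446.1 243.3] [444, 241, 5, 5, 15] 0.04607727494316972 37.501543772309006
t [470.7 273.7] [469, 272, 4, 5, 17] 0.046512350022121 -142.1487529760447
38.088418236293066 [-3.03907068  0.79233801  7.24621801] [ 3.72516932e-01  5.11066109e-01 -3.05687344e-04]
```

View pics/s5.png

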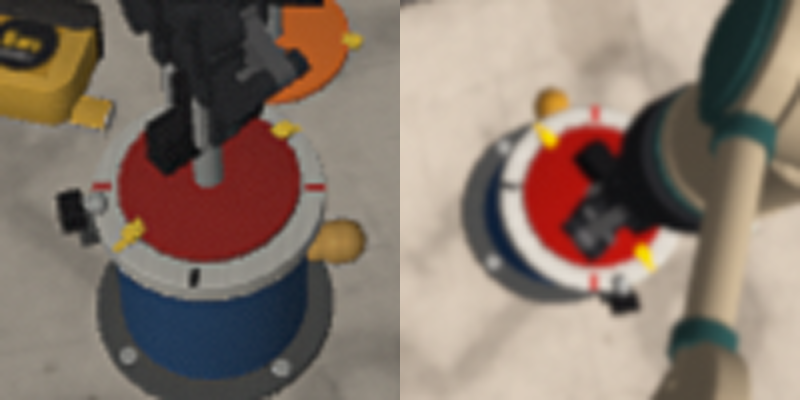

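Both yellow pointers merge with the vent marks, at 37.6–37.9° against marks at 37.7°. The lid is flat on the collar, the catch is untouched and the grip holds.

```bash
python3 -c "
from rig import manip;print(manip.sign_off())"
```

```text
the job is handed in; nothing more can be done
None
```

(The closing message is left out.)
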